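Move a push-fit stop end to the other air outlet

TASK

The blue-knobbed air outlet on the bench is wanted for the engraving handpiece, so move the black push-fit stop end from its spigot to the bare spigot of the yellow-knobbed outlet. Squeeze the red release ring fully in against the stop end's body and, keeping it in, draw the stop end straight off; then push it on to the yellow outlet's spigot until you feel it bottom on its sealing washer (press 6 to 10 N; more crushes the washer), and let the ring spring out. Finally, with the ring left alone, tug it outwards by its body (about 10 N) to prove that it is caught, and leave it there; never wrench it against a spigot, and do not disturb the other things on the bench.

Things in the scene. Friction and masses are not known exactly. Their poses are not given: they have to be found in the camera images.
- stop_end: Black push-fit cap: cylinder 34 mm dia, 40 mm long, 65 to 105 g. Origin mid-body on its axis; own x = axis: closed end x=-20, open mouth x=+20 facing the outlet. Bore 11.5 mm dia; on its floor (x=-14) lies a rubber sealing washer of unknown thickness, 1 to 5 mm, so where it bottoms must be felt. Two catches inside (x=2 to 6). With the red ring before the mouth 48.5 mm long, 44.5 with it in.
- release_ring (a joint): Red release ring (flange 36 mm dia, 4 mm thick, hole 15 mm dia) before the stop end's mouth. 0 = sprung out (outer face at stop end x=+28.5 mm), 0.004 = fully in (outer face x=+24.5); 5 N starts it, 9 N holds it in. The catches are clear of the groove above 0.003. Out (near 0) on a spigot means locked; if it stays in (about 0.003) with nobody pressing, the catches ride on the spigot: not home.
- outlet_blue: Fixed bench air outlet with blue knob: aluminium pillar 40 mm dia, 179 mm high. Origin at the foot's centre on the bench. Its steel spigot, 10 mm dia, is level, points along the outlet's own -x, axis 135 mm above the bench; bare from x=-28 to the tip x=-110 (only a slight chamfer: last 1.5 mm coned to 8.6 mm dia). Holds the stop end at the start.
- outlet_yellow: The same outlet with a yellow knob, its spigot bare. A groove (x=-89 to -101.5, 5 mm dia, tapered towards the pillar) takes the catches. Bottomed, the stop end's origin is on the spigot's axis at outlet x=-97 (thinnest washer) to -101 (thickest), x axes alike. Locked, it creeps outwards to x=-103.5 until caught. Over 14 N on the washer, or 30 N of contact forces in all, does harm.
- outlet_blue_tip (a point): centre of the end face of the blue outlet's spigot
- outlet_yellow_tip (a point): centre of the end face of the yellow outlet's spigot
- graver: loose bystander: graver with a wooden handle, 125 mm long, origin under its centre
- tweezers: loose bystander: steel tweezers, 124 mm long
- loupe: loose bystander: black loupe, 50 mm
- wax_box: loose bystander: clear box with yellow wax, 58 x 70 x 34 mm
- white_dish: loose bystander: shallow dish, 77 mm dia, 7 mm high
- finger_ring: loose bystander: gold finger ring, 25 mm
- tag_tray: loose bystander: grey tray, 48 x 62 x 24 mm

How it is judged:
By the outcome, as a careful person would: the job done as asked, in the order asked, and still so for the second after the job is handed in, with the robot touching nothing.
It also fails if it takes over 58 s, if anything falls off the work surface, if the arm or the gripper's body presses on something with over 40 N, if the wrist force passes 120 N, or if a joint passes its speed limit or range.

ROBOT

A 7-joint arm with a two-finger parallel gripper is mounted at the origin on a cart in front of the work surface, level with it; the furniture and walls round the work are solid. World frame = base frame: x ahead of the robot, y to its left, z up, the work surface at z = 0. Lengths are in m, angles in rad, forces in N, time in s.
With the tool pointing down it reaches from about 0.425 to 0.875 m from the base axis. Payload 4.7 kg.
Tool frame: the origin (TCP) lies at the very end of the fingers, on their centre line; the grasp point (between the pads) lies 19 mm behind it; z points along the fingers, y is the line along which they close (so a half turn about z gives the same grasp; the last joint's range is limited). The gripper opens to 87 mm and grips with 3 to 60 N. Pads are 19 mm wide; open, the fingers measure 117 mm over their backs; the gripper's body (75 mm by 190 mm) begins 51 mm behind the grasp point.
Start: joints at [1.193, 0.321, -0.07, 1.45, 0.023, 1.371, -0.057], TCP at [0.248, -0.601, 0.223] pointing down, gripper open.
Joint ranges: [-2.86, 2.86], [-0.3, 2.09], [-1.38, 1.24], [0.06, 2.45], [-1.56, 4.7], [0.09, 2.05], [-2.69, 2.69]. Speed limits (rad/s): [2.57, 2.57, 3.14, 3.14, 3.14, 3.14, 3.14].

INTERFACE

Orientations are given as a rotation vector (axis times angle).
In Python, from bench import get_state, get_image, get_calibration, close_job gives the robot as it stands.
- The arm moves only by the shell command python3 -m crank 'ROWS' [FORCE]. ROWS is JSON, a list of rows, each a list of 5 numbers: the opening, from 0 (shut) to 1 (fully open), then the shift along the world's x, y, z in units of 0.2 m (1.0 is 0.2 m), then the turn about the world's z in units of 2 pi rad (1.0 is 2 pi rad). A call has 1 to 5 rows; each row is the pose to reach, as a shift and turn from the pose commanded when the call began, turning the shorter way round; what a row does not reach only later rows make up. A row lasts 1/8 s, in which the tool goes at most 62.5 mm and 10.7 degrees, less where a joint would pass 70% of its speed; a pose out of reach is approached as far as the arm can. A call with a number of a shift or a turn outside -1 to 1 is refused whole. A call with a gripper value outside its range is refused whole. The fingers move at their own pace and stop on an object; FORCE is the grip in N (left out, the last holds). Time passes only in rows, so rows that repeat a pose let the fingers close. It gives the time, the measured TCP pose, the force, the opening and the grip force at its end, in the units of the state.
- get_state(): the state, without advancing time (a new reading comes with each control period).
- get_image(name): name is "scene" or "side" or "wrist"; returns the picture (384x512x3 uint8, red, green, blue); there is no depth.
- get_calibration(name): a dict with "fovy" (degrees; the focal length in pixels is half the picture's height over the tangent of half this angle, whatever the lens; pixels are square), "cx", "cy" (the principal point, pixels), "R" (3x3) and "t" (3): a world point X has camera coordinates R X + t. Camera axes: x right, y down, z forward; pixel columns grow to the right and rows downward; lengths in m; the calibration is good to about 2 mm. A picture is of the moment at which its call begins: read the wrist's pose just before it. get_calibration takes no time and is no camera call; for the wrist camera it gives the pose at the moment of the call.
- close_job(): hands the job in; it is judged then, once.
The state is a dict: "time": time; "joint_positions": joint angles; "qd": joint speeds; "joint_torque": joint torques, N m; "position": TCP position; "tool_rot": TCP orientation; "ft_force": force on the tool from outside, world axes, zero at the start; "torque": the same for the moment, N m; "grip_width": opening from 0.0 (shut) to 1.0 (fully open); "grip_force": force on a finger pad.
Only numpy, scipy, OpenCV 4.12 (cv2) and the standard library are available. Lean on these libraries where they do the work, as an engineer would, in place of code of your own. Each camera call takes 0.05 s, during which the arm holds its last target. There are 200 camera calls.

## Working session

There is one attempt and no reset: what is moved stays moved. The work goes in short steps, Python scripts to look and compute and a shell command to move; the robot and the scene stay as the last step left them, time stands still between calls to the robot, and variables do not carry over. Pictures are saved under pics/ and viewed, at most 10 in all, crops included, and the job is handed in when it is done.

```bash
mkdir -p pics; ls; python3 - <<'E'
from bench import *
import cv2
s=get_state(); print(s)
for n in ("scene","side"):
    im=get_image(n); c=get_calibration(n); print(n,c)
    cv2.imwrite(f"pics/{n}0.png",cv2.resize(im[:,:,::-1],(800,600),interpolation=cv2.INTER_CUBIC))
E
```

```text
pics
{'time': 0.0, 'joint_positions': array([ 1.19310832,  0.32180952, -0.07011022,  1.45168955,  0.02263528,
        1.37078654, -0.05690993]), 'qd': array([ 0.00039503, -0.00013786, -0.00015198, -0.00090678, -0.00025445,
        0.00058323,  0.00238733]), 'joint_torque': array([ 5.32804133e-04, -4.91294146e+01, -4.03608782e-01, -3.12535894e+01,
       -6.38024951e-02,  4.36877995e-02,  1.96994220e-04]), 'position': array([ 0.2479409 , -0.60025107,  0.22146317]), 'tool_rot': array([-3.07968531e+00, -6.11212733e-01,  7.74049190e-04]), 'ft_force': array([ 0.26923773,  0.79261408, -0.5774341 ]), 'torque': array([-0.01759834, -0.03978862, -0.02806056]), 'grip_force': 0.0, 'grip_width': 1.0025237078299314}
scene {'fovy': 50.15827101661916, 'cx': 253.4493156455285, 'cy': 192.47755971038933, 'R': array([[-0.55199225, -0.83381104,  0.00798192],
       [-0.54795828,  0.35550595, -0.75720356],
       [ 0.62852707, -0.42234426, -0.6531302 ]]), 't': array([0.35382403, 0.37025085, 0.90261909])}
side {'fovy': 52.33285841731074, 'cx': 258.0318568037971, 'cy': 188.24602954182748, 'R': array([[ 0.99885444, -0.0470385 ,  0.00878576],
       [-0.02517334, -0.6726755 , -0.73950928],
       [ 0.04069537,  0.73844096, -0.67308903]]), 't': array([-0.54335068,  0.14098975,  1.02733635])}
```

View pics/scene0.png

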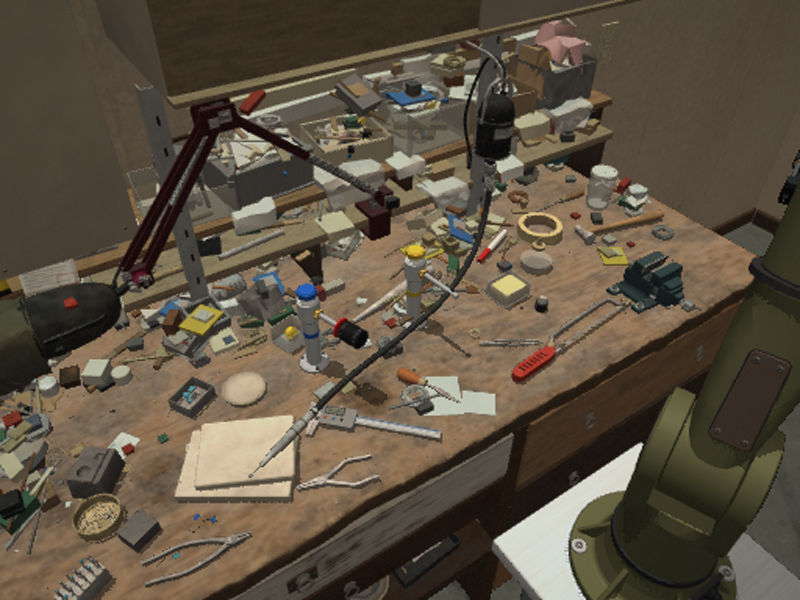

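View pics/side0.png

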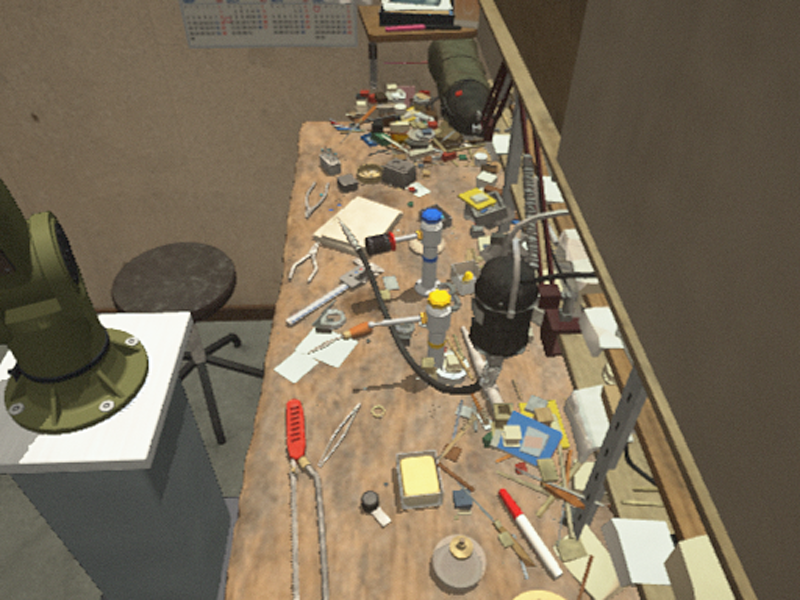

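Scene view (800x600): blue knob at (306,292), stop end at (350,332), yellow knob (415,250), yellow tip ≈(457,294). Side view: blue knob (432,215), stop end (380,243), yellow knob (439,298), yellow tip ≈(370,325). I'll enlarge both views.

```bash
python3 - <<'E'
import cv2,numpy as np
a=cv2.imread("pics/scene0.png");b=cv2.imread("pics/side0.png")
A=cv2.resize(a[235:385,285:485],(800,600),interpolation=cv2.INTER_CUBIC)
B=cv2.resize(b[200:350,340:540],(800,600),interpolation=cv2.INTER_CUBIC)
cv2.imwrite("pics/a1.png",A);cv2.imwrite("pics/b1.png",B)
E
```

```text
(no output)
```

View pics/a1.png

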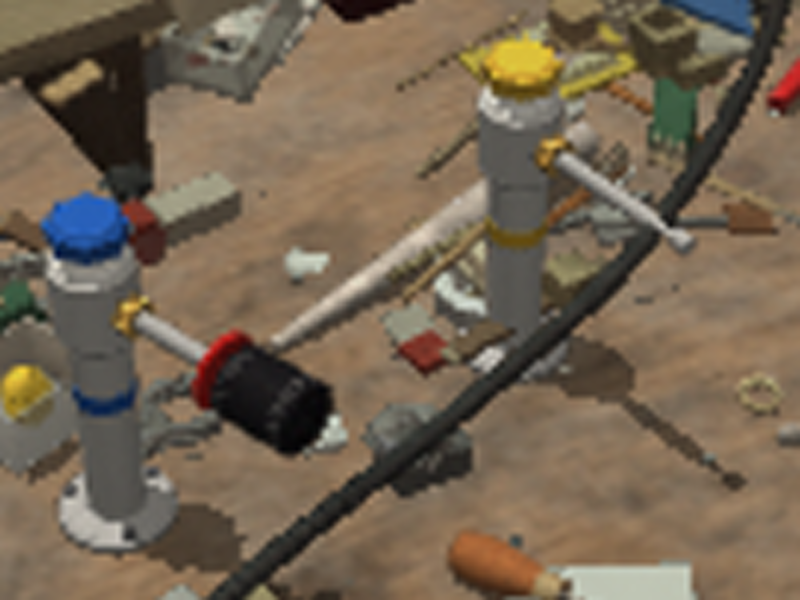

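View pics/b1.png

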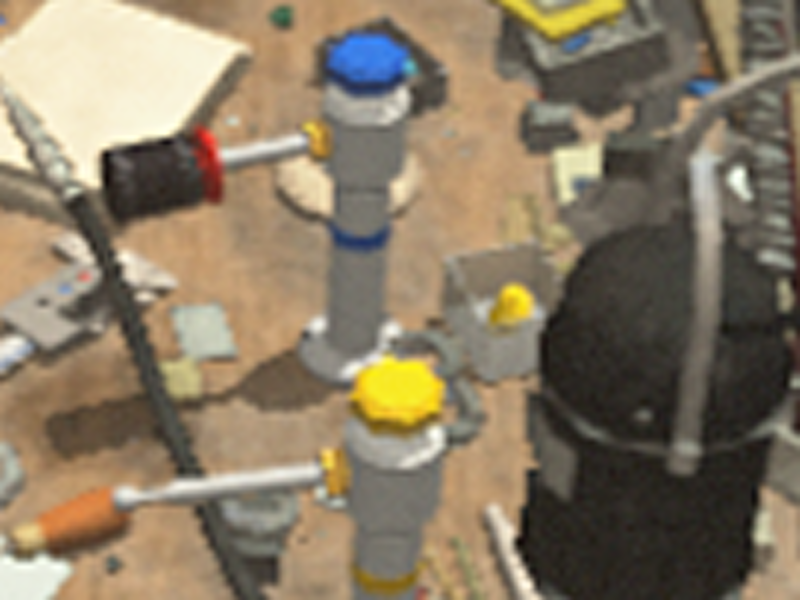

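Scene crop: blue root (140,320), ring (222,370), closed end (305,420), yellow root (565,158), tip (683,240). Side crop: blue root (318,143), ring (208,165), closed end (112,187), yellow root (335,474), tip (122,497). The dark cable runs near both.

```bash
cat > h.py <<'E'
import numpy as np, cv2
from bench import *
def ray(n,uv,c=None):   # uv in native pixels
    c=c or get_calibration(n); f=192/np.tan(np.radians(c["fovy"])/2); R=np.array(c["R"])
    d=R.T@np.array([(uv[0]-c["cx"])/f,(uv[1]-c["cy"])/f,1]); return -R.T@np.array(c["t"]),d/np.linalg.norm(d)
def tri(r1,r2):
    (o1,d1),(o2,d2)=r1,r2; k=np.linalg.lstsq(np.c_[d1,-d2],o2-o1,rcond=None)[0]
    p,q=o1+k[0]*d1,o2+k[1]*d2; return (p+q)/2,np.linalg.norm(p-q)
def proj(n,X,c=None):
    c=c or get_calibration(n); f=192/np.tan(np.radians(c["fovy"])/2); v=np.array(c["R"])@X+c["t"]
    return np.array([f*v[0]/v[2]+c["cx"],f*v[1]/v[2]+c["cy"]])
E
python3 - <<'E'
from h import *
np.set_printoptions(precision=4,suppress=True)
S=lambda p:((np.array(p)/4+[285,235]+.5)/1.5625-.5)
D=lambda p:((np.array(p)/4+[340,200]+.5)/1.5625-.5)
P={k:(S(a),D(b)) for k,a,b in [("bknob",(88,212),(370,52)),("broot",(135,317),(318,143)),("bring",(222,370),(208,165)),("bclosed",(305,420),(108,187)),
 ("yknob",(522,55),(400,380)),("yroot",(560,155),(335,474)),("ytip",(683,240),(122,497))]}
W={}
for k,(a,b) in P.items():
    W[k],e=tri(ray("scene",a),ray("side",b)); print(k,W[k],round(e,4))
for a,b in(("broot","bclosed"),("yroot","ytip")):
    d=W[b]-W[a]; print(np.degrees(np.arctan2(d[1],d[0])),np.linalg.norm(d))
def poly(pts): 
    pts=np.array(pts,float); return np.concatenate([np.linspace(p,q,12) for p,q in zip(pts[:-1],pts[1:])])
sc=poly([S(p) for p in[(775,0),(745,80),(700,160),(640,240),(560,325),(480,400),(380,475),(225,595),(100,700)]])
sd=poly([D(p) for p in[(75,195),(120,290),(170,410),(215,520),(250,600),(300,660),(380,710),(500,745),(590,720)]])
for a in sc[::6]:
    c=[tri(ray("scene",a),ray("side",b)) for b in sd]; i=min(range(len(c)),key=lambda i:c[i][1]); print("cable",c[i])
E
```

```text
bknob [0.6038 0.2065 0.1779] 0.0001
broot [0.5812 0.2002 0.1327] 0.0005
bring [0.5311 0.1856 0.1331] 0.0005
bclosed [0.4865 0.1718 0.1328] 0.0012
yknob [ 0.5969 -0.0105  0.1782] 0.0011
yroot [ 0.5728 -0.0161  0.1343] 0.0021
ytip [ 0.4911 -0.0257  0.1355] 0.0003
-163.3285548039585 0.09888209053400566
-173.28197378374117 0.0823036568341566
cable (array([ 0.5095, -0.0813,  0.2324]), np.float64(5.5939707991118925e-05))
cable (array([ 0.5177, -0.082 ,  0.2041]), np.float64(1.0848208432124162e-05))
cable (array([ 0.5247, -0.0826,  0.1796]), np.float64(1.7484222981618034e-05))
cable (array([ 0.5307, -0.0759,  0.1537]), np.float64(9.515604806382669e-05))
cable (array([ 0.5358, -0.0701,  0.1317]), np.float64(0.0001265613915771916))
cable (array([ 0.5576, -0.0712,  0.0901]), np.float64(0.0001701628993466625))
cable (array([ 0.5553, -0.0541,  0.0769]), np.float64(1.935827277027418e-05))
cable (array([ 0.5346, -0.0128,  0.0826]), np.float64(0.0002969171871760816))
cable (array([ 0.5742, -0.0233,  0.023 ]), np.float64(0.0002578237046408806))
cable (array([0.5269, 0.037 , 0.0633]), np.float64(8.4459067784811e-05))
cable (array([ 0.6002,  0.0057, -0.0335]), np.float64(0.00030732467630552985))
cable (array([ 0.6184,  0.0267, -0.0663]), np.float64(0.00042713023613259103))
cable (array([0.5052, 0.1251, 0.0597]), np.float64(0.00045863064621192335))
cable (array([0.4938, 0.1749, 0.0566]), np.float64(0.0006987834292544525))
cable (array([0.48  , 0.2176, 0.061 ]), np.float64(0.00012780985598714564))Traceback (most recent call last):
  File "<stdin>", line 17, in <module>
  File "h.py", line 4, in ray
    c=c or get_calibration(n); f=192/np.tan(np.radians(c["fovy"])/2); R=np.array(c["R"])
           ~~~~~~~~~~~~~~~^^^
ValueError: time passes only in moves, steps and waits
```

```bash
python3 - <<'E'
from h import *
np.set_printoptions(precision=3,suppress=True)
N=lambda p:(np.array(p,float)+.5)/1.5625-.5
cs,cd=get_calibration("scene"),get_calibration("side")
def poly(pts): 
    pts=np.array(pts,float); return np.concatenate([np.linspace(p,q,15)[:-1] for p,q in zip(pts[:-1],pts[1:])])
print("motor bottom",tri(ray("scene",N((490,160)),cs),ray("side",N((500,352)),cd)))
sd=poly([N(p) for p in[(345,225),(359,249),(370,272),(382,302),(394,330),(402,350),(415,366),(440,380),(465,387),(488,380),(495,355)]])
for a in [(490,190),(487,215),(479,235),(471,255),(460,275),(445,295),(425,316),(405,335),(380,354),(341,384),(310,410)]:
    c=[tri(ray("scene",N(a),cs),ray("side",b,cd)) for b in sd]
    e=np.array([x[1] for x in c]); m=[i for i in range(len(e)) if e[i]<.006 and e[i]==e[max(0,i-4):i+5].min()]
    print(a,[(i,c[i][0].round(3).tolist(),round(e[i],4)) for i in m])
E
```

```text
motor bottom (array([ 0.645, -0.215,  0.275]), np.float64(0.0025304416401734763))
(490, 190) [(0, [0.467, -0.058, 0.348], np.float64(0.006)), (124, [0.632, -0.211, 0.217], np.float64(0.0005))]
(487, 215) [(30, [0.496, -0.082, 0.28], np.float64(0.0002)), (110, [0.609, -0.188, 0.181], np.float64(0.0))]
(479, 235) [(42, [0.509, -0.081, 0.233], np.float64(0.0002)), (101, [0.592, -0.158, 0.155], np.float64(0.0003))]
(471, 255) [(56, [0.525, -0.082, 0.179], np.float64(0.0001)), (91, [0.571, -0.124, 0.133], np.float64(0.0005))]
(460, 275) [(67, [0.535, -0.069, 0.133], np.float64(0.0003)), (85, [0.559, -0.09, 0.108], np.float64(0.0004))]
(445, 295) [(68, [0.537, -0.039, 0.097], np.float64(0.0001)), (85, [0.561, -0.059, 0.071], np.float64(0.0005))]
(425, 316) [(60, [0.532, 0.009, 0.072], np.float64(0.0001)), (89, [0.577, -0.025, 0.021], np.float64(0.0001))]
(405, 335) [(52, [0.524, 0.059, 0.055], np.float64(0.0003)), (95, [0.6, 0.006, -0.033], np.float64(0.0004))]
(380, 354) [(39, [0.506, 0.124, 0.058], np.float64(0.0002)), (104, [0.636, 0.044, -0.097], np.float64(0.0008))]
(341, 384) [(22, [0.481, 0.218, 0.06], np.float64(0.0001)), (114, [0.686, 0.115, -0.195], np.float64(0.0004))]
(310, 410) [(7, [0.454, 0.289, 0.066], np.float64(0.0002)), (118, [0.716, 0.182, -0.271], np.float64(0.0013))]
```

The cable hangs low by the outlets: z≤0.1 near yellow, and about 0.06 under blue. Moving to a hover above the blue stop end.

```bash
for i in 1 2; do :; done
python3 -m crank '[[1,0.1,0.3,0.3,0.02],[1,0.2,0.6,0.3,0.04],[1,0.33,0.975,0.3,0.0585],[1,0.33,0.975,0.3,0.0585]]' 20
python3 -m crank '[[1,0.1,0.3,0,0.02],[1,0.2,0.6,0,0.04],[1,0.33,0.975,0,0.0585],[1,0.33,0.975,0,0.0585]]'
python3 -m crank '[[1,0.1,0.3,0,0.02],[1,0.2,0.6,0,0.04],[1,0.33,0.975,0,0.0585],[1,0.33,0.975,0,0.0585]]'
python3 -m crank '[[1,0.1,0.3,0,0.02],[1,0.2,0.6,0,0.04],[1,0.33,0.975,0,0.0585],[1,0.33,0.975,0,0.0585]]'
```

```text
time: 0.6
position: [0.3157, -0.4025, 0.2828]
tool_rot: [2.915, 1.171, 0.001]
ft_force: [0.0, -0.3, 0.5]
grip_width: 1.0
grip_force: 0.0
time: 1.1
position: [0.3814, -0.2067, 0.2827]
tool_rot: [2.65, 1.687, -0.0]
ft_force: [-1.0, -0.1, 0.2]
grip_width: 1.003
grip_force: 0.0
time: 1.6
position: [0.4468, -0.0122, 0.2827]
tool_rot: [2.299, 2.141, 0.001]
ft_force: [0.4, -0.6, -0.7]
grip_width: 1.0
grip_force: 0.0
time: 2.1
position: [0.5123, 0.1829, 0.2822]
tool_rot: [-1.868, -2.523, -0.003]
ft_force: [0.5, -0.7, 0.9]
grip_width: 0.999
grip_force: 0.0
```

```bash
python3 - <<'E'
from h import *
np.set_printoptions(precision=4,suppress=True)
s=get_state(); c=get_calibration("wrist"); im=get_image("wrist")
print(s["position"],s["tool_rot"],c); np.save("c1.npy",c,allow_pickle=True)
cv2.imwrite("pics/w1.png",cv2.resize(im[:,:,::-1],(800,600),interpolation=cv2.INTER_CUBIC))
E
```

```text
[0.5123 0.1829 0.2822] [-1.8681 -2.5227 -0.0028] {'fovy': 60.53248399466234, 'cx': 253.15992136040074, 'cy': 193.0355665309926, 'R': array([[ 0.9564,  0.292 , -0.0005],
       [ 0.2802, -0.9174,  0.2826],
       [ 0.082 , -0.2704, -0.9592]]), 't': array([-0.5436, -0.0263,  0.4559])}
```

View pics/w1.png

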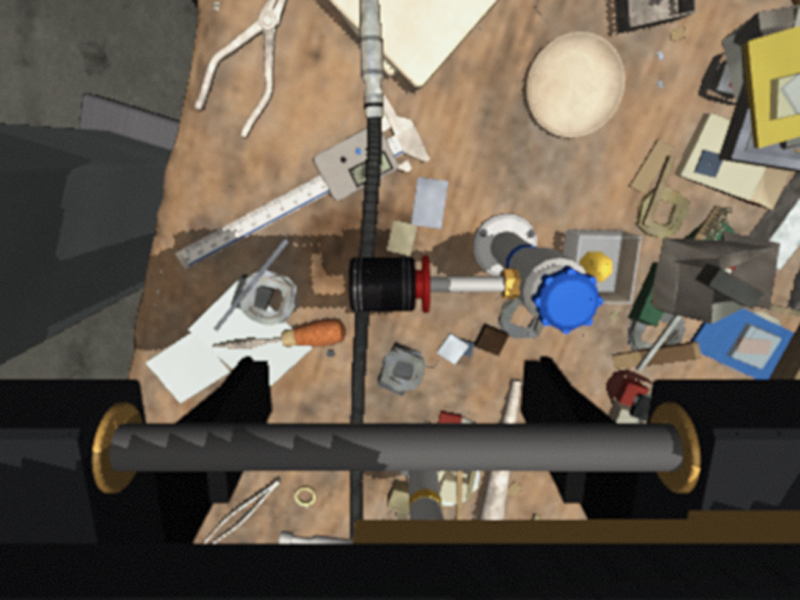

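Wrist view: the stop end body spans columns 351–414, rows 257–311. The ring's outer face is at about column 431, and the spigot runs along row 285 from 431 to 505. Axis is level in the image.

```bash
python3 - <<'E'
from h import *
np.set_printoptions(precision=4,suppress=True)
c=np.load("c1.npy",allow_pickle=True).item()
im=cv2.resize(cv2.imread("pics/w1.png"),None,fx=1,fy=1)
# spigot centre rows by brightness
g=im.astype(int).sum(2)
for u in (440,460,480,495):
    col=g[265:310,u]; r=np.where(col>(col.max()+np.median(col[:8]))/2)[0]+265; print(u,r.min(),r.max())
N=lambda p:(np.array(p,float)+.5)/1.5625-.5
def at(p,z): o,d=ray("wrist",N(p),c); return o+d*(z-o[2])/d[2]
A,B=at((440,285),.135),at((500,285),.135); d=B-A; print(A,B,np.degrees(np.arctan2(d[1],d[0])))
a=d/np.linalg.norm(d)
print("closed",at((351,284),.143),at((351,284),.135),"ringouter",at((431,284.5),.143), "cam",ray("wrist",(0,0),c)[0])
print("len",np.dot(at((431,284.5),.143)-at((351,284),.143),a))
E
```

```text
440 273 309
460 279 290
480 279 290
495 267 286
[0.5394 0.1891 0.135 ] [0.5751 0.2    0.135 ] 16.985142793990004
closed [0.4864 0.1757 0.143 ] [0.4863 0.1736 0.135 ] ringouter [0.5328 0.1896 0.143 ] cam [0.4899 0.2579 0.4445]
len 0.048414089979762764
```

Length 48.4 mm and yaw 17.0° both check out, and the tool's closing axis is already aligned at 16.96°. Descending part way to check how the pose settles.

```bash
python3 -m crank '[[1,-0.01,0,-0.2,0],[1,-0.02,0,-0.4,0],[1,-0.02,0,-0.4,0],[1,-0.02,0,-0.4,0]]'; python3 -c "
from bench import *; s=get_state(); print(s['position'],s['tool_rot'])"
```

```text
time: 2.65
position: [0.5092, 0.1786, 0.2039]
tool_rot: [1.877, 2.518, 0.002]
ft_force: [-0.3, -0.7, 0.4]
grip_width: 1.002
grip_force: 0.0
[0.50921083 0.17862293 0.20391589] [1.87692725e+00 2.51782723e+00 1.84684679e-03]
```

```bash
python3 -m crank '[[1,0,0,-0.2,0],[1,0,0.005,-0.3,0.001],[0.65,0,0.005,-0.3,0.001],[0.65,0,0.005,-0.3,0.001],[0.65,0,0.005,-0.3,0.001]]' 20; python3 - <<'E'
from h import *
for i in range(1):
    s=get_state(); print(s["position"],s["tool_rot"])
c=get_calibration("wrist"); im=get_image("wrist"); np.save("c2.npy",c,allow_pickle=True); 
cv2.imwrite("pics/w2f.png",im[:,:,::-1])
cv2.imwrite("pics/w2.png",cv2.resize(im[130:330,120:420,::-1],(750,500),interpolation=cv2.INTER_CUBIC))
E
```

```text
time: 3.28
position: [0.5089, 0.1806, 0.1438]
tool_rot: [1.867, 2.525, 0.002]
ft_force: [-0.6, -0.3, 0.8]
grip_width: 0.738
grip_force: 0.0
[0.50893947 0.18056634 0.14384372] [1.86670673e+00 2.52507275e+00 2.20456307e-03]
```

View pics/w2.png

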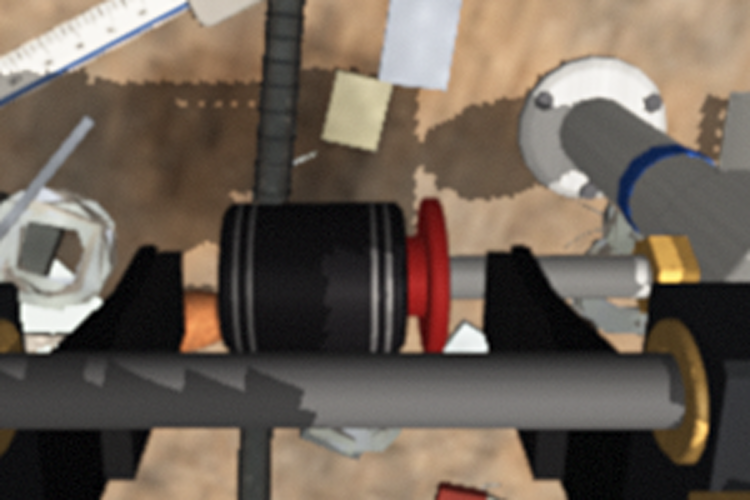

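Picture: the finger faces are at columns 185 and 487, and the stop end runs 220–447, so the fingers sit slightly too far towards the pillar. I'll shift about 1.5 mm outward, then squeeze.

```bash
python3 -m crank '[[0.6,-0.007,-0.005,0,0],[0.6,-0.007,-0.005,0,0],[0.57,-0.007,-0.005,0,0],[0.57,-0.007,-0.005,0,0],[0.57,-0.007,-0.005,0,0]]' 20;  python3 -m crank '[[0.48,0,0,0,0],[0.48,0,0,0,0],[0.48,0,0,0,0],[0.48,0,0,0,0]]' 20
```

```text
time: 3.95
position: [0.5075, 0.1794, 0.1429]
tool_rot: [1.867, 2.525, 0.002]
ft_force: [1.8, -0.5, 0.7]
grip_width: 0.575
grip_force: 1.2
time: 4.45
position: [0.5062, 0.1791, 0.1429]
tool_rot: [-1.867, -2.526, 0.002]
ft_force: [-1.2, -0.7, 5.3]
grip_width: 0.505
grip_force: 20.0
```

```bash
python3 -m crank '[[0.48,0,0,0,0],[0.48,0,0,0,0]]' 20;  python3 -m crank '[[0.48,0,0,0.003,0],[0.48,0,0,0.003,0]]' 20; python3 -c "
from bench import *; s=get_state(); print(s['position'],s['ft_force'],s['torque'])"
```

```text
time: 4.7
position: [0.5062, 0.179, 0.1429]
tool_rot: [-1.867, -2.526, 0.002]
ft_force: [-0.7, -1.0, 4.4]
grip_width: 0.508
grip_force: 20.0
time: 4.95
position: [0.5062, 0.179, 0.143]
tool_rot: [-1.867, -2.526, 0.002]
ft_force: [-1.3, -0.6, 2.8]
grip_width: 0.503
grip_force: 20.0
[0.50623163 0.17902806 0.14301374] [-1.3340491  -0.63343057  2.77603112] [-0.15222671  0.12490945 -0.01548452]
```

```bash
python3 -m crank '[[0.48,0,0,0.004,0],[0.48,-0.01,-0.003,0.006,0],[0.48,-0.02,-0.006,0.006,0],[0.48,-0.03,-0.009,0.006,0],[0.48,-0.04,-0.012,0.006,0]]' 20;  python3 -m crank '[[0.48,-0.02,-0.006,0,0],[0.48,-0.04,-0.012,0,0],[0.48,-0.06,-0.018,0,0]]' 20
```

```text
time: 5.58
position: [0.4986, 0.1768, 0.1443]
tool_rot: [1.868, 2.526, -0.0]
ft_force: [-0.2, -0.5, -0.4]
grip_width: 0.502
grip_force: 20.0
time: 5.95
position: [0.4865, 0.1731, 0.1444]
tool_rot: [1.867, 2.526, 0.0]
ft_force: [-1.1, 0.4, -1.3]
grip_width: 0.507
grip_force: 20.0
```

```bash
python3 -m crank '[[0.48,-0.03,-0.009,0,0],[0.48,-0.06,-0.018,0,0],[0.48,-0.1,-0.03,0,0],[0.48,-0.15,-0.046,0,0],[0.48,-0.2,-0.061,0,0]]' 20;  python3 -m crank '[[0.48,0,0,0,0],[0.48,0,0,0,0]]' 20; python3 - <<'E'
from h import *
s=get_state(); print(s["position"],s["tool_rot"],s["torque"])
c=get_calibration("wrist"); im=get_image("wrist"); np.save("c3.npy",c,allow_pickle=True); 
cv2.imwrite("pics/w3f.png",im[:,:,::-1])
b=get_image("side"); cv2.imwrite("pics/s3f.png",b[:,:,::-1])
cv2.imwrite("pics/w3.png",np.hstack([cv2.resize(im[130:330,120:370,::-1],(500,400),interpolation=cv2.INTER_CUBIC),cv2.resize(b[100:260,150:270,::-1],(300,400),interpolation=cv2.INTER_CUBIC)]))
E
```

```text
time: 6.58
position: [0.446, 0.1608, 0.1444]
tool_rot: [1.867, 2.526, -0.0]
ft_force: [0.1, -0.6, -1.1]
grip_width: 0.505
grip_force: 20.0
time: 6.82
position: [0.4471, 0.1609, 0.1446]
tool_rot: [1.867, 2.525, 0.001]
ft_force: [0.6, -0.6, -0.1]
grip_width: 0.509
grip_force: 20.0
[0.44710315 0.160929   0.14459945] [1.86746191e+00 2.52526117e+00 7.40464221e-04] [-0.03615688 -0.16042502  0.00809495]
```

View pics/w3.png

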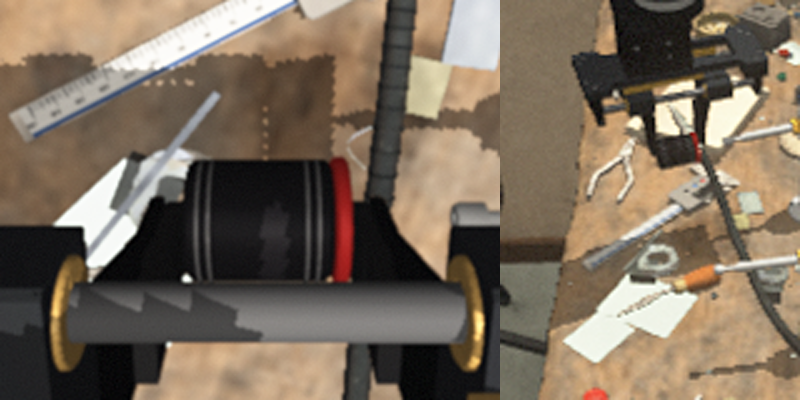

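The stop end is off and held square with the ring in; the side crop agrees. Lifting and going over to hover beside the yellow spigot for a measuring look.

```bash
python3 -m crank '[[0.48,0,0,0.3,0],[0.48,0,-0.1,0.5,0],[0.48,0.05,-0.4,0.65,-0.014],[0.48,0.1,-0.7,0.65,-0.0286],[0.48,0.12,-0.95,0.65,-0.0286]]' 20;  python3 -m crank '[[0.48,0,0,0,0],[0.48,0,0,0,0],[0.48,0,0,0,0]]' 20; python3 - <<'E'
from h import *
s=get_state(); print(s["position"],s["tool_rot"],s["torque"])
c=get_calibration("wrist"); im=get_image("wrist"); np.save("c4.npy",c,allow_pickle=True); 
cv2.imwrite("pics/w4f.png",im[:,:,::-1])
cv2.imwrite("pics/w4.png",cv2.resize(im[90:300,130:410,::-1],(800,600),interpolation=cv2.INTER_CUBIC))
E
```

```text
time: 7.55
position: [0.4716, -0.0315, 0.2751]
tool_rot: [2.088, 2.345, 0.001]
ft_force: [0.5, 0.7, -1.4]
grip_width: 0.505
grip_force: 20.0
time: 7.92
position: [0.4709, -0.0272, 0.2744]
tool_rot: [-2.083, -2.351, -0.0]
ft_force: [-1.3, 0.7, -1.7]
grip_width: 0.506
grip_force: 20.0
[ 0.47088274 -0.02724486  0.2743901 ] [-2.08317462e+00 -2.35143458e+00 -3.57061161e-04] [-0.05068888 -0.10082263  0.00827597]
```

View pics/w4.png

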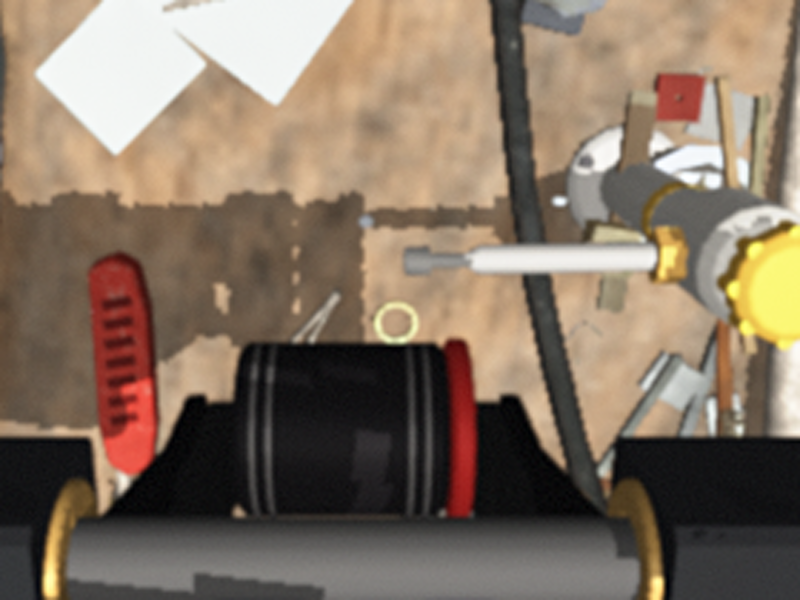

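Wrist view: the yellow spigot tip face is at (404,261) in the crop, the groove at 430–470, and the root at (655,258). The stop end is held square below it.

```bash
python3 - <<'E'
from h import *
np.set_printoptions(precision=4,suppress=True)
c=np.load("c4.npy",allow_pickle=True).item(); im=cv2.imread("pics/w4.png").astype(int)
pts=[]
for u in range(480,645,12):
    col=im[225:295,u].min(1); lo=col>170; r=np.where(lo)[0]+225
    pts.append((u,(r.min()+r.max())/2)); 
    if u%24==0: print(u,r.min(),r.max())
u,v=np.array(pts).T; k=np.polyfit(u,v,1); print(k)
N=lambda p:(np.array(p,float)+.5)/(800/280)-.5+[130,90]
def at(p,z): o,d=ray("wrist",N(p),c); return o+d*(z-o[2])/d[2]
for kk in (k,[ (258-261)/(655-404),261-404*(258-261)/(655-404)]):
    T,B=at((404,np.polyval(kk,404)),.135),at((650,np.polyval(kk,650)),.135); d=B-T
    print(T,B,np.degrees(np.arctan2(d[1],d[0])),np.linalg.norm(d))
R=cv2.Rodrigues(get_state()["tool_rot"])[0]; print("tool y yaw",np.degrees(np.arctan2(R[1,1],R[0,1])))
E
```

```text
480 249 271
504 248 271
528 248 271
552 248 271
576 247 270
600 247 270
624 247 269
[ -0.0118 265.6275]
[ 0.4878 -0.0242  0.135 ] [ 0.5684 -0.0134  0.135 ] 7.646089057949803 0.0813222297008444
[ 0.4878 -0.0243  0.135 ] [ 0.5684 -0.0135  0.135 ] 7.654348083736573 0.08132501468060958
tool y yaw 6.916240031139186
```

```bash
python3 -m crank '[[0.48,-0.05,0,-0.2,0.002],[0.48,-0.065,-0.005,-0.45,0.002],[0.48,-0.065,-0.005,-0.6,0.002],[0.48,-0.065,-0.005,-0.65,0.002],[0.48,-0.065,-0.005,-0.65,0.002]]' 20;  python3 -m crank '[[0.48,0,0,0,0],[0.48,0,0,0,0]]' 20; python3 - <<'E'
from h import *
s=get_state(); print(s["position"],s["tool_rot"],s["torque"])
R=cv2.Rodrigues(s["tool_rot"])[0]; print("tool y yaw",np.degrees(np.arctan2(R[1,1],R[0,1])))
c=get_calibration("wrist"); im=get_image("wrist"); np.save("c5.npy",c,allow_pickle=True); b=get_image("side")
cv2.imwrite("pics/w5f.png",im[:,:,::-1]); cv2.imwrite("pics/s5f.png",b[:,:,::-1])
print(get_state()["position"])
cv2.imwrite("pics/w5.png",np.vstack([cv2.resize(im[190:290,180:380,::-1],(600,300),interpolation=cv2.INTER_CUBIC),cv2.resize(b[180:240,190:310,::-1],(600,300),interpolation=cv2.INTER_CUBIC)]))
E
```

```text
time: 8.6
position: [0.458, -0.0294, 0.1447]
tool_rot: [2.07, 2.363, 0.0]
ft_force: [-0.2, -0.4, -0.7]
grip_width: 0.506
grip_force: 20.0
time: 8.85
position: [0.4587, -0.03, 0.1456]
tool_rot: [2.071, 2.36, 0.002]
ft_force: [0.2, -0.4, 0.3]
grip_width: 0.504
grip_force: 20.0
[ 0.45871944 -0.03003749  0.14560189] [2.07058406e+00 2.35989011e+00 1.55512652e-03] [-0.01268553 -0.08336946  0.01776798]
tool y yaw 7.472175774849153
[ 0.45834046 -0.03008535  0.14515779]
```

View pics/w5.png

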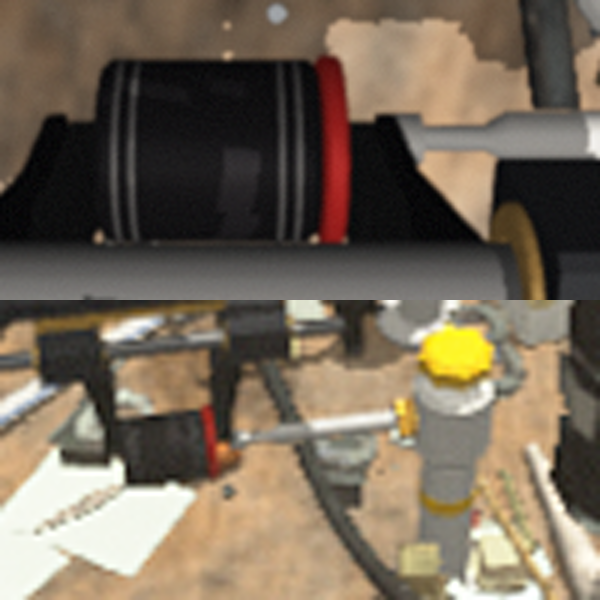

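```bash
python3 -m crank '[[0.48,0,0,0,0],[0.48,0,0,0,0],[0.48,0,0,0,0]]' 20; python3 - <<'E'
from h import *
np.set_printoptions(precision=4,suppress=True)
s=get_state(); print(s["position"],s["tool_rot"],s["ft_force"])
c=np.load("c5.npy",allow_pickle=True).item(); g=cv2.imread("pics/w5f.png").astype(int).min(2)
def at(p,z): o,d=ray("wrist",p,c); return o+d*(z-o[2])/d[2]
for u in (340,350,358,362,366,370,374):
    print(u,g[222:248,u])
for uv in ((323,235.7),(362,235.3),(315,235.7)): print(at(uv,.135))
for x in (25,50,60): # predicted stop axis
    a=np.array([np.cos(np.radians(7.5)),np.sin(np.radians(7.5)),0]); print(proj("wrist",np.array([.4584,-.0300,.1452-.0087])+a*x/1000,c))
E
```

```text
time: 9.32
position: [0.4578, -0.03, 0.1444]
tool_rot: [2.072, 2.361, -0.0]
ft_force: [0.1, 0.1, -0.9]
grip_width: 0.504
grip_force: 20.0
[ 0.4578 -0.03    0.1444] [ 2.0719  2.3614 -0.    ] [ 0.138   0.0939 -0.8901]
340 [115 117 121 126 130 127 129 128 124 103  90 104 123 133 141 146 141 128
 123 132 133 132 132 136 135 137]
350 [110 109 109 109 101  86  86  97 104 115 120 129 137 138 144 144 142 143
 140 132  95  39  13  19  18  19]
358 [ 25  25  29  40  70  85  90  97 101 114 122 130 136 138 144 141 142 144
 139 132  96  36  11  15  18  21]
362 [ 56  54  52  54  73  84  86  97 104 114 121 129 135 140 143 143 143 144
 138 131  96  36  13  14  17  18]
366 [ 77  72  68  66  76  85  87  97 106 113 121 128 138 142 143 143 143 144
 140 129  94  40  14  18  16  18]
370 [ 53  54  53  54  69  78  88  94 103 112 122 127 135 141 143 144 143 140
 139 130  96  36  16  16  18  17]
374 [122 124 123 123 107  98 103 108 110 115 124 125 133 138 139 139 139 143
 141 131  95  40  11  16  18  18]
[ 0.4982 -0.0228  0.135 ]
[ 0.5202 -0.0197  0.135 ]
[ 0.4937 -0.0234  0.135 ]
[296.15   239.9589]
[340.2342 239.9263]
[357.8633 239.9132]
```

```bash
python3 - <<'E'
from h import *
np.set_printoptions(precision=4,suppress=True)
for n,cols in (("w2f",(345,355,365,372)),("w5f",(350,358,366,372))):
    im=cv2.imread(f"pics/{n}.png").astype(int); red=(im[:,:,2]-im[:,:,1]); 
    sub=red[195:240,270:310]; r,cc=np.where(sub>70); print(n,"ring top row",r.min()+195,"cols at top",cc[r<=r.min()+1]+270,"ring cols at row+12",cc[r==r.min()+12].min()+270,cc[r==r.min()+12].max()+270)
    u=int(np.median(cc[r<=r.min()+1]+270)); print(red[200:216,u])
    for u in cols: print(u,im[218:256,u].min(1))
E
```

```text
w2f ring top row 212 cols at top [292 293 294 292 293 294 295] ring cols at row+12 291 297
[24 24 21 22 24 22 24 23 30 41 59 69 72 74 77 81]
345 [129 128 129 128 125 127 125 128 129 127 121 125 126 109  81  81  90 100
 105 112 119 129 134 139 141 141 138 134 132 129 110  72  39  14   6   8
   8   8]
355 [124 122 122 120 115 113 116 118 117 116 114 105  91  85  74  79  88  99
 105 111 124 130 134 137 140 141 136 133 132 127 120 120 135 141 140 139
 140 138]
365 [ 85  97 112 123 126 128 130 129 123 123 113 107 114 106  84  78  89  97
 107 112 121 127 131 136 140 139 136 134 132 131 121 126 136 134 131 131
 132 132]
372 [ 45  49  86 116 119 103  99 114 123 122 125 117 106  88  76  78  88  96
 103 111 118 124 130 134 137 140 136 134 131 129 129 130 133 133 115 111
 124 130]
w5f ring top row 211 cols at top [288 289 290 288 289 290 291] ring cols at row+12 288 294
[26 26 29 27 28 24 23 26 37 55 69 72 76 77 80 81]
350 [107 111 111 112 110 109 109 109 101  86  86  97 104 115 120 129 137 138
 144 144 142 143 140 132  95  39  13  19  18  19  19  16  16  18  15  16
  14  14]
358 [ 30  31  30  27  25  25  29  40  70  85  90  97 101 114 122 130 136 138
 144 141 142 144 139 132  96  36  11  15  18  21  18  16  21  17  19  19
  17  20]
366 [ 73  73  73  76  77  72  68  66  76  85  87  97 106 113 121 128 138 142
 143 143 143 144 140 129  94  40  14  18  16  18  19  20  17  18  18  17
  19  16]
372 [ 79  80  73  57  55  54  49  54  64  79  87  94 106 112 121 128 135 141
 140 141 142 138 139 130  94  36  17  16  14  18  17  18  13  18  19  18
  16  17]
```

The coaxial reference at blue shows the stop end needs about 2.5 mm more lateral (+y) shift. I'll correct that and start on to the spigot slowly.

```bash
python3 -m crank '[[0.48,-0.002,0.0125,-0.004,0.0004],[0.48,-0.002,0.0125,-0.004,0.0004],[0.48,0.02,0.015,-0.004,0.0004],[0.48,0.04,0.018,-0.004,0.0004],[0.48,0.04,0.018,-0.004,0.0004]]' 20; python3 -m crank '[[0.48,0.015,0.002,0,0],[0.48,0.03,0.004,0,0],[0.48,0.03,0.004,0,0]]' 20
python3 -c "
from bench import *; s=get_state(); print(s['position'],s['ft_force'],s['torque'])"
```

```text
time: 9.95
position: [0.4662, -0.0262, 0.1436]
tool_rot: [-2.069, -2.364, -0.001]
ft_force: [0.7, -0.7, -0.2]
grip_width: 0.507
grip_force: 20.0
time: 10.32
position: [0.4722, -0.0258, 0.1436]
tool_rot: [2.069, 2.364, 0.0]
ft_force: [0.5, -0.5, -0.8]
grip_width: 0.507
grip_force: 20.0
[ 0.47220126 -0.02579483  0.1436353 ] [ 0.52838222 -0.49158086 -0.82197143] [-0.23510806 -0.21895022  0.01291573]
```

```bash
python3 -m crank '[[0.48,0.01,0.0013,0,0],[0.48,0.02,0.0026,0,0],[0.48,0.03,0.004,0,0]]' 20; python3 -m crank '[[0.48,0.01,0.0013,0,0],[0.48,0.02,0.0026,0,0],[0.48,0.02,0.0026,0,0]]' 20
python3 -c "
from bench import *; s=get_state(); print(s['position'],s['ft_force'],s['torque'])"
```

```text
time: 10.7
position: [0.4777, -0.0251, 0.1436]
tool_rot: [2.069, 2.364, -0.001]
ft_force: [-1.7, -2.1, -0.6]
grip_width: 0.507
grip_force: 20.0
time: 11.08
position: [0.482, -0.0245, 0.1436]
tool_rot: [2.069, 2.364, 0.0]
ft_force: [-0.5, -3.1, -0.8]
grip_width: 0.505
grip_force: 20.0
[ 0.48203861 -0.02451969  0.14357681] [-0.472103   -3.12611379 -0.78071316] [-0.63465974 -0.06493164 -0.03212253]
```

```bash
python3 -m crank '[[0.48,0,-0.005,0,0],[0.48,0,-0.005,0,0]]' 20; python3 -m crank '[[0.48,0.01,0.0013,0,0],[0.48,0.02,0.0026,0,0],[0.48,0.03,0.004,0,0],[0.48,0.03,0.004,0,0]]' 20
python3 -c "
from bench import *; s=get_state(); print(s['position'],s['ft_force'],s['torque'])"
```

```text
time: 11.32
position: [0.482, -0.0247, 0.1436]
tool_rot: [-2.069, -2.364, -0.002]
ft_force: [-0.0, -0.8, -0.8]
grip_width: 0.508
grip_force: 20.0
time: 11.82
position: [0.488, -0.0242, 0.1436]
tool_rot: [-2.069, -2.364, -0.001]
ft_force: [-0.3, 0.2, 0.1]
grip_width: 0.504
grip_force: 20.0
[ 0.48795944 -0.02423704  0.14356565] [-0.27680507  0.1615183   0.11750568] [-0.01310996 -0.09028967 -0.027116  ]
```

```bash
python3 -m crank '[[0.48,0.01,0.0013,0,0],[0.48,0.02,0.0026,0,0],[0.48,0.03,0.004,0,0],[0.48,0.03,0.004,0,0]]' 20; python3 -m crank '[[0.48,0.005,0.0007,0,0],[0.48,0.01,0.0013,0,0],[0.48,0.01,0.0013,0,0]]' 20
python3 -m crank '[[0.48,0.005,0.0007,0,0],[0.48,0.005,0.0007,0,0]]' 20
```

```text
time: 12.32
position: [0.4939, -0.0236, 0.1436]
tool_rot: [-2.069, -2.364, -0.0]
ft_force: [-0.3, 0.6, -0.1]
grip_width: 0.508
grip_force: 20.0
time: 12.7
position: [0.4958, -0.0234, 0.1436]
tool_rot: [2.069, 2.364, 0.0]
ft_force: [0.1, -0.6, -0.3]
grip_width: 0.51
grip_force: 20.0
time: 12.95
position: [0.4968, -0.0232, 0.1436]
tool_rot: [2.069, 2.364, 0.0]
ft_force: [-0.1, 0.9, -1.0]
grip_width: 0.504
grip_force: 20.0
```

Free so far. Now 1 mm steps until it bottoms.

```bash
python3 -m crank '[[0.48,0.005,0.0007,0,0],[0.48,0.005,0.0007,0,0]]' 20 | sed -n 2,4p
python3 -m crank '[[0.48,0.005,0.0007,0,0],[0.48,0.005,0.0007,0,0]]' 20 | sed -n 2,4p
```

```text
position: [0.4979, -0.0231, 0.1436]
tool_rot: [2.069, 2.364, 0.0]
ft_force: [-0.8, -0.1, -1.5]
position: [0.4989, -0.023, 0.1436]
tool_rot: [2.069, 2.364, 0.0]
ft_force: [-0.7, 0.1, -1.0]
```

```bash
python3 -m crank '[[0.48,0.005,0.0007,0,0],[0.48,0.005,0.0007,0,0]]' 20 | sed -n 2,4p
```

```text
position: [0.4999, -0.0228, 0.1436]
tool_rot: [2.069, 2.364, 0.0]
ft_force: [0.9, 0.3, -0.4]
```

```bash
python3 -m crank '[[0.48,0.005,0.0007,0,0],[0.48,0.005,0.0007,0,0]]' 20 | sed -n 2,4p
```

```text
position: [0.5009, -0.0227, 0.1436]
tool_rot: [2.069, 2.364, 0.0]
ft_force: [0.4, 0.2, -0.7]
```

```bash
python3 -m crank '[[0.48,0.005,0.0007,0,0],[0.48,0.005,0.0007,0,0]]' 20 | sed -n 2,4p
```

```text
position: [0.5019, -0.0225, 0.1436]
tool_rot: [2.069, 2.364, 0.0]
ft_force: [0.3, -0.6, -0.6]
```

```bash
python3 -m crank '[[0.48,0.005,0.0007,0,0],[0.48,0.005,0.0007,0,0]]' 20 | sed -n 2,4p
```

```text
position: [0.5023, -0.0225, 0.1434]
tool_rot: [-2.068, -2.363, 0.001]
ft_force: [-1.1, -0.1, 0.0]
```

```bash
python3 -m crank '[[0.48,0.005,0.0007,0,0],[0.48,0.005,0.0007,0,0]]' 20 | sed -n 2,4p
```

```text
position: [0.5024, -0.0225, 0.1433]
tool_rot: [-2.068, -2.362, 0.004]
ft_force: [-5.4, -0.5, 2.0]
```

```bash
python3 -m crank '[[0.48,0.003,0.0004,0,0],[0.48,0.003,0.0004,0,0]]' 20 | sed -n 2,4p; python3 -c "
from bench import *; s=get_state(); print(s['position'],s['ft_force'],s['torque'])"
```

```text
position: [0.5024, -0.0225, 0.1431]
tool_rot: [-2.067, -2.362, 0.005]
ft_force: [-5.9, 0.0, 2.6]
[ 0.502413   -0.02248359  0.14314084] [-5.87542621  0.03112073  2.63571833] [-0.17611592  1.47721422  0.03705204]
```

```bash
python3 -m crank '[[0.48,0.003,0.0004,0.001,0],[0.48,0.003,0.0004,0.001,0],[0.48,0.003,0.0004,0.001,0]]' 20 | sed -n 2,4p
```

```text
position: [0.5024, -0.0225, 0.1431]
tool_rot: [-2.067, -2.361, 0.007]
ft_force: [-7.0, -1.3, 3.1]
```

```bash
python3 -m crank '[[0.48,0.002,0.0003,0.001,0],[0.48,0.002,0.0003,0.001,0],[0.48,0.002,0.0003,0.001,0]]' 20 | sed -n 2,4p
```

```text
position: [0.5024, -0.0225, 0.1431]
tool_rot: [-2.066, -2.36, 0.008]
ft_force: [-8.0, -1.1, 3.5]
```

Bottomed, and pressed at about 8 N. Releasing the ring.

```bash
python3 -m crank '[[0.54,0,0,0,0],[0.58,0,0,0,0],[0.7,-0.01,0,0.002,0],[0.85,-0.015,-0.002,0.003,0],[0.85,-0.015,-0.002,0.003,0]]' 20; python3 - <<'E'
from h import *
s=get_state(); print(s["position"],s["ft_force"])
c=get_calibration("wrist"); im=get_image("wrist"); np.save("c6.npy",c,allow_pickle=True)
cv2.imwrite("pics/w6.png",cv2.resize(im[130:330,120:420,::-1],(750,500),interpolation=cv2.INTER_CUBIC))
E
```

```text
time: 16.32
position: [0.5029, -0.0224, 0.145]
tool_rot: [2.068, 2.363, 0.001]
ft_force: [0.2, -0.5, 0.4]
grip_width: 0.811
grip_force: 0.0
[ 0.50294491 -0.02244235  0.14501148] [ 0.2482372  -0.4811568   0.38386549]
```

View pics/w6.png

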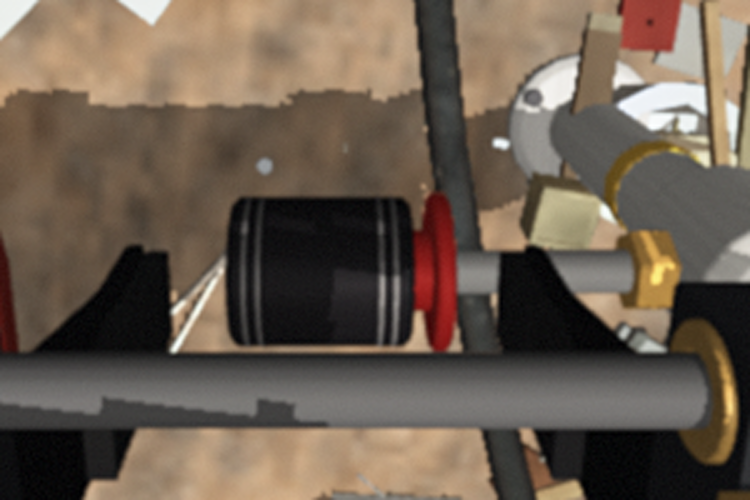

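The red neck is visible again, so the ring has sprung out and it's locked. Now lift, turn a quarter turn, and come down across the body for the tug.

```bash
python3 -m crank '[[1,0,0,0.15,0],[1,0,0,0.35,0],[1,-0.01,0,0.4,0.028],[1,-0.02,-0.002,0.4,0.056],[1,-0.025,-0.003,0.4,0.084]]' 20|sed -n 2,4p; python3 -m crank '[[1,0,0,0,0.028],[1,0,0,0,0.056],[1,0,0,0,0.084],[1,0,0,0,0.112],[1,0,0,0,0.14]]'|sed -n 2,4p; python3 -m crank '[[1,0,0,0,0.026],[1,0,0,0,0.026],[1,0,0,0,0.026],[1,0,0,0,0.026]]'|sed -n 2,4p
python3 - <<'E'
from h import *
s=get_state(); print(s["position"],s["joint_positions"].round(2)); R=cv2.Rodrigues(s["tool_rot"])[0]; print("tool y yaw",np.degrees(np.arctan2(R[1,1],R[0,1])))
c=get_calibration("wrist"); im=get_image("wrist"); np.save("c7.npy",c,allow_pickle=True); cv2.imwrite("pics/w7f.png",im[:,:,::-1])
for k,X in (("org",(.5002,-.0228,.135)),("tip",(.4878,-.0242,.135))): print(k,proj("wrist",np.array(X),c))
cv2.imwrite("pics/w7.png",cv2.resize(im[:,:,::-1],(800,600),interpolation=cv2.INTER_CUBIC))
E
```

```text
position: [0.4977, -0.023, 0.225]
tool_rot: [1.372, 2.825, 0.0]
ft_force: [0.1, 0.1, -0.3]
position: [0.4976, -0.023, 0.2247]
tool_rot: [0.038, 3.141, 0.0]
ft_force: [0.1, 0.3, 0.1]
position: [0.4974, -0.023, 0.2246]
tool_rot: [-0.206, 3.135, 0.0]
ft_force: [0.4, -0.3, -0.4]
[ 0.49741053 -0.02304115  0.22460336] [ 0.74  0.03 -0.75  1.79  0.02  1.33  1.69]
tool y yaw 97.52985524165162
org [252.56866796 200.30271581]
tip [252.86594505 185.31399683]
```

I've used up my 10 picture views, so I'll check centring numerically from the red ring in the image.

```bash
python3 - <<'E'
from h import *
c=np.load("c7.npy",allow_pickle=True).item(); im=cv2.imread("pics/w7f.png").astype(int)
m=((im[:,:,2]-im[:,:,1]>60)&(im[:,:,2]-im[:,:,0]>60)).astype(np.uint8)
n,l,st,ce=cv2.connectedComponentsWithStats(m); 
for i in range(1,n):
    if st[i,4]>40: print(st[i],ce[i].round(1))
a=np.array([.9911,.1331,0]); p=lambda d,s,z:proj("wrist",np.array([.5002,-.0228,z])+a*d+np.array([-.1331,.9911,0])*s,c).round(1)
print("ring edges expected L/R",p(.0265,.018,.135),p(.0265,-.018,.135),"top",p(.0265,0,.153))
dark=(im.max(2)<70)
for r in (175,190,200): print(r,[ (x) for x in np.where(dark[r,170:340])[0][[0,-1]]+170], dark[r,170:340].sum())
E
```

```text
[ 118   20  108   30 2312] [170.   34.4]
[343 137  20  36 523] [352.7 155.2]
[233 228  42  14 262] [253.8 236.7]
[241 230  23   5  66] [252.7 231.5]
[278 250  16  15 196] [285.6 257.5]
ring edges expected L/R [274.4 230.8] [230.9 230.9] top [252.6 240. ]
175 [np.int64(235), np.int64(271)] 37
190 [np.int64(233), np.int64(273)] 41
200 [np.int64(233), np.int64(273)] 41
```

```bash
python3 -m crank '[[1,0,0.002,-0.2,0],[1,0,0.002,-0.4,0],[1,0,0.002,-0.53,0],[1,0,0.002,-0.53,0],[0.6,0,0.002,-0.53,0]]' 25|sed -n 2,6p; python3 -m crank '[[0.45,0,0,0,0],[0.45,0,0,0,0],[0.45,0,0,0,0]]'|sed -n 2,6p;  python3 -m crank '[[0.34,0,0,0,0],[0.34,0,0,0,0],[0.34,0,0,0,0],[0.34,0,0,0,0]]' 25|sed -n 2,6p
```

```text
position: [0.4982, -0.0226, 0.1197]
tool_rot: [-0.208, 3.133, -0.0]
ft_force: [0.8, -0.3, -0.7]
grip_width: 0.949
grip_force: 0.0
position: [0.4977, -0.0227, 0.1191]
tool_rot: [-0.208, 3.134, -0.001]
ft_force: [0.2, -0.2, 0.0]
grip_width: 0.629
grip_force: 0.0
position: [0.4974, -0.0228, 0.1186]
tool_rot: [0.209, -3.135, 0.0]
ft_force: [0.4, -1.0, 1.0]
grip_width: 0.372
grip_force: 25.0
```

```bash
python3 -m crank '[[0.34,-0.01,-0.0013,0,0],[0.34,-0.01,-0.0013,0,0]]' |sed -n 2,6p; python3 -m crank '[[0.34,-0.01,-0.0013,0,0],[0.34,-0.01,-0.0013,0,0]]'|sed -n 2,6p
```

```text
position: [0.4953, -0.0231, 0.1186]
tool_rot: [-0.208, 3.135, -0.0]
ft_force: [0.3, -1.2, 0.4]
grip_width: 0.371
grip_force: 25.0
position: [0.4932, -0.0233, 0.1186]
tool_rot: [0.208, -3.135, 0.0]
ft_force: [0.3, -0.7, 0.5]
grip_width: 0.37
grip_force: 25.0
```

```bash
python3 -m crank '[[0.34,-0.005,-0.0007,0,0],[0.34,-0.005,-0.0007,0,0]]' |sed -n 2,6p
```

```text
position: [0.4924, -0.0234, 0.1186]
tool_rot: [-0.208, 3.135, -0.0]
ft_force: [0.4, -1.3, 0.4]
grip_width: 0.373
grip_force: 25.0
```

```bash
python3 -m crank '[[0.34,-0.005,-0.0007,0,0],[0.34,-0.005,-0.0007,0,0]]' |sed -n 2,6p
```

```text
position: [0.4914, -0.0235, 0.1186]
tool_rot: [-0.208, 3.135, -0.0]
ft_force: [1.1, -0.7, -0.2]
grip_width: 0.372
grip_force: 25.0
```

```bash
python3 -m crank '[[0.34,-0.005,-0.0007,0,0],[0.34,-0.005,-0.0007,0,0]]' |sed -n 2,6p
```

```text
position: [0.4911, -0.0235, 0.1187]
tool_rot: [-0.209, 3.133, 0.0]
ft_force: [4.4, -0.3, -2.2]
grip_width: 0.375
grip_force: 25.0
```

```bash
python3 -m crank '[[0.34,-0.005,-0.0007,0,0],[0.34,-0.005,-0.0007,0,0]]' |sed -n 2,6p
```

```text
position: [0.491, -0.0235, 0.1189]
tool_rot: [-0.209, 3.131, 0.001]
ft_force: [6.9, -1.3, -4.9]
grip_width: 0.373
grip_force: 25.0
```

Caught. Easing the vertical side-load and building up to 10 N.

```bash
python3 -m crank '[[0.34,0,0,-0.006,0],[0.34,-0.005,-0.001,-0.006,0],[0.34,-0.005,-0.001,-0.006,0]]' |sed -n 2,6p
```

```text
position: [0.4911, -0.0236, 0.1186]
tool_rot: [-0.209, 3.129, -0.0]
ft_force: [8.0, 0.2, 1.1]
grip_width: 0.374
grip_force: 25.0
```

```bash
python3 -m crank '[[0.34,-0.004,-0.0005,0,0],[0.34,-0.004,-0.0005,0,0],[0.34,-0.004,-0.0005,0,0]]' |sed -n 2,6p
```

```text
position: [0.4909, -0.0236, 0.1186]
tool_rot: [-0.209, 3.127, 0.0]
ft_force: [10.3, -0.8, -1.3]
grip_width: 0.371
grip_force: 25.0
```

10.3 N held without moving. Relax, open, lift clear.

```bash
python3 -m crank '[[0.34,0.01,0.0013,0,0],[0.34,0.02,0.0026,0.003,0],[0.34,0.02,0.0026,0.003,0]]' |sed -n 2,6p; python3 -m crank '[[0.6,0,0,0,0],[1,0,0,0,0],[1,0,0,0,0],[1,0,0,0,0],[1,0,0,0,0]]' |sed -n 2,6p; python3 -m crank '[[1,0,0,0.2,0],[1,0,0,0.4,0],[1,0,0,0.6,0],[1,0,0,0.75,0],[1,0,0,0.75,0]]'|sed -n 1,6p
python3 - <<'E'
from h import *
np.set_printoptions(precision=4,suppress=True)
s=get_state(); c=get_calibration("wrist"); im=get_image("wrist").astype(int)[:,:,::-1]; cv2.imwrite("pics/w8f.png",im)
d=im.max(2)<70; red=((im[:,:,2]-im[:,:,1]>60)&(im[:,:,2]-im[:,:,0]>60)).astype(np.uint8)
n,l,st,ce=cv2.connectedComponentsWithStats(red)
print([(st[i].tolist(),ce[i].round(1)) for i in range(1,n) if st[i,4]>40])
def at(p,z): o,dd=ray("wrist",p,c); return o+dd*(z-o[2])/dd[2]
a=np.array([.9911,.1331,0]); o=np.array([.4878,-.0242,.135])+a*.0065
print("tip-based expected: closed top, mouth top, ring outer/inner top (out)",[proj("wrist",o+a*x+[0,0,z],c).round(1) for x,z in((-.02,.017),(.02,.017),(.0245,.018),(.0285,.018),(.0205,.018))])
col=int(proj("wrist",o,c)[0]); print(col,im[120:250,col].tolist())
E
```

```text
position: [0.4912, -0.0237, 0.1184]
tool_rot: [0.208, -3.133, 0.001]
ft_force: [0.8, -0.6, 6.2]
grip_width: 0.37
grip_force: 25.0
position: [0.4915, -0.0235, 0.1179]
tool_rot: [0.209, -3.134, -0.0]
ft_force: [-0.2, -0.8, 0.6]
grip_width: 0.852
grip_force: 0.0
time: 23.55
position: [0.493, -0.0235, 0.2703]
tool_rot: [-0.208, 3.13, -0.002]
ft_force: [-0.3, 0.6, -0.3]
grip_width: 1.002
grip_force: 0.0
[([134, 32, 95, 25, 1754], array([180. ,  44.1])), ([334, 136, 18, 32, 416], array([342.3, 151.8])), ([236, 209, 36, 9, 190], array([253.4, 213.9])), ([244, 208, 19, 4, 60], array([252.9, 209.4])), ([275, 238, 15, 13, 160], array([282.4, 244.1]))]
tip-based expected: closed top, mouth top, ring outer/inner top (out) [array([252.9, 166. ]), array([252.9, 209.4]), array([252.9, 214.5]), array([252.9, 218.6]), array([252.9, 210.3])]
252 [[70, 88, 107], [71, 89, 109], [70, 89, 108], [67, 85, 103], [67, 85, 104], [64, 81, 99], [64, 80, 96], [59, 74, 90], [57, 72, 88], [61, 76, 89], [60, 73, 88], [63, 77, 92], [61, 74, 87], [59, 72, 86], [57, 69, 83], [57, 70, 84], [56, 68, 81], [59, 71, 84], [5
[... 1083 characters left out ...]
8, 226], [52, 56, 239], [85, 91, 232], [160, 166, 218], [205, 212, 214], [208, 214, 215], [205, 212, 216], [206, 213, 216], [206, 212, 216], [206, 211, 216], [206, 212, 216], [206, 211, 215], [204, 210, 214], [205, 211, 215], [205, 211, 215], [205, 209, 213], [206, 211, 216], [207, 212, 215], [204, 210, 213], [207, 212, 216], [204, 210, 214], [205, 211, 215], [204, 210, 213], [204, 211, 214], [206, 213, 216], [205, 211, 214], [206, 212, 217], [205, 212, 216], [208, 212, 217], [207, 212, 216], [206, 211, 215], [206, 212, 214], [207, 214, 217], [206, 213, 215], [205, 212, 216]][ WARN:0@1.183] global loadsave.cpp:1063 imwrite_ Unsupported depth image for selected encoder is fallbacked to CV_8U.
```

The image shows the red neck exposed (rows 207–212) behind the flange (213–217), so the ring is out with the cap seated on the yellow spigot and the gripper clear. Handing in.

```bash
python3 -c "
from bench import *; print(close_job())"
```

```text
the job is handed in; nothing more can be done
None
```

The black stop end is now on the yellow outlet: pressed home at about 8 N, ring sprung out, held a 10 N tug by its body without slipping, and handed in at about 23.6 s with the gripper clear.

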